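# Lay a ratchet-propped viewing board flat

### The arm

A 6-joint arm with a two-finger parallel gripper is mounted at the origin on the work surface. World frame = base frame: x ahead of the robot, y to its left, z up, the work surface at z = 0. Lengths are in mm, angles in rad, forces in N, time in s.
With the tool pointing down it reaches from about 275 to 750 mm from the base axis. Payload 10.2 kg.
Tool frame: the origin (TCP) lies at the very end of the fingers, on their centre line; the grasp point (between the pads) lies 19 mm behind it (ctrl.hold_point_z is the distance from the TCP to the grasp point, in mm); z points along the fingers, y is the direction in which the jaws open and shut (so a half turn about z gives the same grasp; the last joint's range is limited). The gripper opens to 85 mm and grips with 20 to 120 N. Pads are 22 mm wide; open, the fingers measure 114 mm over their backs; the gripper's body (76 mm by 85 mm) begins 54 mm behind the grasp point. The pads swing forward as they close: fully open they stand 13 mm farther back than shut.
Start: joints at [-0.223, 0.313, 1.498, -0, 1.331, -0.223], TCP at [525.006, -0.013, 231.294] pointing down, gripper open.
Joint ranges: [-2.94, 2.94], [-0.97, 2.17], [0.19, 2.56], [-1.23, 4.37], [0.02, 3.11], [-2.88, 2.88]. Speed limits (rad/s): [2.39, 2.39, 3.01, 3.14, 3.14, 3.14].

### API

Orientations are given as a unit quaternion [w, x, y, z].
In Python, from rig import readout, cams, workorder, spotter, ctrl gives the robot as it stands.
- The arm moves only by the tool step_arm, never from a script. Its argument "plan" is text: rows parted by semicolons, each of 5 numbers parted by spaces: the shift along the tool's x, y, z in cm, then the turn about the tool's z in degrees, then the opening in per cent of the stroke, from 0 (shut) to 100 (fully open). In form: x y z twist gripper; .... A call has 1 to 10 rows; each row is the pose to reach, as a shift and turn from the pose commanded when the call began, along the tool's axes at that moment; what a row does not reach only later rows make up. A row lasts 1/10 s, in which the tool goes at most 50 mm and 8.59 degrees, less where a joint would pass 70% of its speed; a pose out of reach is approached as far as the arm can. A call with a gripper value outside its range is refused whole. The fingers move at their own pace and stop on an object; "grip_force" is the grip in N (left out, the last holds). Time passes only in rows, so rows that repeat a pose let the fingers close. It gives the time, the measured TCP pose, the force and the opening at its end, in the units of the state.
- readout.sense(): the state, without advancing time (a new reading comes with each control period).
- cams.capture(name): name is "scene" or "side" or "wrist"; returns (picture, depth): 480x640x3 uint8, red, green, blue; 480x640 float32, mm along the optical axis (not along the pixel's ray), 0 where there is no reading.
- cams.camera_info(name): a dict with "vfov" (degrees; the focal length in pixels is half the picture's height over the tangent of half this angle, whatever the lens; pixels are square), "cx", "cy" (the principal point, pixels), "rvec" (rotation vector, rad) and "tvec" (3), from world to camera coordinates, as OpenCV has them. Camera axes: x right, y down, z forward; pixel columns grow to the right and rows downward; lengths in mm; the calibration is good to about 2 mm. A picture is of the moment at which its call begins: read the wrist's pose just before it. camera_info takes no time and is no camera call; for the wrist camera it gives the pose at the moment of the call.
- workorder.finish_job(): hands the job in, once; it reports no verdict.
Trained networks look in the newest picture that a camera, given by its name, has taken for a name from the list of things; names that differ only in an ending like _2 or _b are one class to them, and where a whole thing is asked for, a point or a joint stands for the part that bears it (a point fixed in the world has none). Each returns a list of dicts, best first, with "conf" (0 to 1); they miss things now and then, are a little off and sometimes report something else, mostly with a low value. They report only what shows in the picture. A call takes as long as a camera call.
- spotter.regions_of(camera, target): "pixels" (480x640 bool, what is visible of it) and "extent" ([centre column, centre row, width, height] in pixels, round what is visible of it).
The state is a dict: "time_s": time; "joints": joint angles; "dq": joint speeds; "tau": joint torques, N m; "eef_pos": TCP position; "ee_rot": TCP orientation; "force": force on the tool from outside, world axes, zero at the start; "wrist_torque": the same for the moment, N m; "grip_width": opening from 0.0 (shut) to 1.0 (fully open).
Only numpy, scipy, OpenCV 4.12 (cv2) and the standard library are available. Lean on these libraries where they do the work, as an engineer would, in place of code of your own. Each camera call takes 0.05 s, during which the arm holds its last target. There are 200 camera calls.

### The job

The tilting plate-viewing board is propped up on its ratchet. Lift it by the yellow handle through its remaining notches and on past the top until it comes up against the sprung stop, so that the pawl is thrown clear - do not force the stop - then ease the board all the way down flat, without letting it drop, and let go. Leave the well plate, bottle and beaker where they stand.

Things in the scene. Friction and masses are not known exactly. Their poses are not given: they have to be found in the camera images.
- stand: White steel stand screwed to the bench, base plate 250 x 270 x 12 mm. Origin on the bench under the stand, 130 mm from the board's hinge line; its x axis points horizontally from the handle side to the hinge, its y axis runs along the hinge line, z up. The stand does not move.
- hinge (a point): Middle of the board's hinge line, 60 mm above the bench at the far end of the stand. The hinge line is level and parallel to the stand's y axis. Same axes as the stand.
- handle (a point): Middle of the yellow round handle bar, 12 mm thick, parallel to the hinge line, 102 mm free length between two dark arms, 280 mm from the hinge line. 39 mm of open space lies between the bar and the board's edge. At board angle a it lies 280*cos(a) mm from the hinge along the stand's -x and 280*sin(a) mm above the hinge. Its frame turns with the board.
- board (a joint): Angle in rad of the black tilting board (225 x 172 x 10 mm, 0.4 to 0.9 kg, damped hinge). 0 = flat on its rests; it grows as the handle edge is raised. It can be raised freely (2 to 5 N at the handle), but comes back down only onto the notch below, at about 0.31, 0.38, 0.45, 0.52, 0.59 or 0.66, until the pawl has been thrown clear.
- stop: Top stop: dark hub (28 mm across) on the hinge line at the stand's +y side, with a steel arm and an orange sprung buffer. Origin on the hinge line; it does not tell where the arm is set. The buffer lies 168 mm from the hinge line and yields 1 mm per 6 N; at the handle it feels like 2.2 N more per mm. It must not take more than 25 N, about 15 N above the lifting force at the handle.
- well_plate_mid (a point): Centre of a clear six-well plate, 86 x 128 x 18 mm, lying on the bench. Bystander.
- bottle_mid (a point): Centre of an amber bottle with a blue cap, 60 mm across, 130 mm tall, standing. Bystander.
- beaker_mid (a point): Centre of a white open beaker, 70 mm across, 90 mm tall, standing. Bystander.
- pawl_pivot (a point): Pivot of the board's red pawl at its +y side, 142 mm from the hinge line. Past the last notch the stop arm flips the pawl out. Where that begins is not measured: anywhere from 0.75 to 0.99 rad. It is barely felt (0.4 N at the handle); the pawl is clear 0.025 rad further on, the buffer is met 0.04 rad on. Thrown, it stays clear all the way down; if not, the board catches again at the top notches.

How it is judged:
By the outcome, as a careful person would: the job done as asked, in the order asked, and still so for the second after the job is handed in, with the robot touching nothing.
It also fails if it takes over 58 s, if anything falls off the work surface, if the arm or the gripper's body presses on something with over 40 N, if the wrist force passes 120 N, or if a joint passes its speed limit or range.

## Working session

There is one attempt and no reset: what is moved stays moved. The work goes in short steps, Python scripts to look and compute and a tool call to move; the robot and the scene stay as the last step left them, time stands still between calls to the robot, and variables do not carry over. Pictures are saved under pics/ and viewed, about 8 in all and at most 12, crops included, and the job is handed in when it is done.

Besides the shell and the picture viewer there is one more tool, called after "Request:" by a JSON object that holds its "name" and its "arguments". step_arm: Moves the arm, as the interface text tells. Its arguments: {"type":"object","properties":{"plan":{"type":"string"},"grip_force":{"type":"number"}},"required":["plan"]}

```bash
mkdir -p pics
cat > h.py <<'E'
import numpy as np,cv2
from rig import readout,cams,workorder,spotter,ctrl
def cam(n):
    i=cams.camera_info(n);R=cv2.Rodrigues(np.array(i['rvec'],float))[0];t=np.array(i['tvec'],float).ravel()
    return 240/np.tan(np.radians(i['vfov'])/2),i['cx'],i['cy'],R,t
def pts(c,u,v,d):
    f,cx,cy,R,t=c;u,v,d=[np.asarray(a,float) for a in(u,v,d)]
    return (np.stack([(u-cx)/f*d,(v-cy)/f*d,d],-1)-t)@R
def proj(c,P):
    f,cx,cy,R,t=c;q=np.atleast_2d(P)@R.T+t
    return np.c_[f*q[:,0]/q[:,2]+cx,f*q[:,1]/q[:,2]+cy]
def save(n,im):cv2.imwrite('pics/'+n,im[...,::-1])
E
python3 - <<'E'
from h import *
print(readout.sense(),ctrl.hold_point_z)
ims=[]
for n in('scene','side'):
    im,d=cams.capture(n);save(n+'.png',im);np.savez(n,im=im,d=d)
    c=cam(n);print(n,c[0],-c[3].T@c[4])
    for t in('handle','stop','pawl_pivot','stand','board'):
        for r in spotter.regions_of(n,t)[:2]:
            m=r['pixels']&(d>0);v,u=np.nonzero(m);p=pts(c,u,v,d[v,u])
            print(n,t,r['conf'],np.round(r['extent']),len(u),np.median(p,0).round(),np.percentile(p,2,axis=0).round(),np.percentile(p,98,axis=0).round())
E
```

```text
{'time_s': 0.0, 'joints': array([-2.23412635e-01,  3.13456933e-01,  1.49844784e+00, -2.53931522e-05,
        1.33103773e+00, -2.23372943e-01]), 'dq': array([0.00012429, 0.00128033, 0.00090255, 0.0002886 , 0.00078707,
       0.00033235]), 'tau': array([-5.78409599e-04, -4.12261176e+01, -2.59742296e+01, -3.58453699e-04,
        4.11797926e-03, -1.23038126e-05]), 'eef_pos': array([5.24728367e+02, 3.64595830e-02, 2.30727494e+02]), 'ee_rot': array([-5.64540786e-04,  7.07118515e-01,  7.07094725e-01, -3.70090513e-04]), 'force': array([1.76815015e-04, 3.67412294e-01, 4.01166709e-01]), 'wrist_torque': array([-0.01797838, -0.06853692, -0.01067434]), 'grip_width': 0.9983100392775484} 18.700000000000003
scene 459.8901208067723 [1250.62883318  234.30339486  956.78960088]
scene handle 0.97 [311. 261. 118. 121.] 6989 [647.   8. 104.] [503. -89.  70.] [754. 114. 149.]
scene stop 0.97 [339. 298.  31.  86.] 517 [739. 105. 138.] [679.  86.  53.] [799. 122. 216.]
scene pawl_pivot 0.93 [312. 255. 111. 122.] 7215 [645.   8. 103.] [494. -89.  64.] [754. 114. 149.]
scene stand 0.63 [310. 278. 146. 164.] 12417 [689.  26.  82.] [ 508. -116.    8.] [800. 141. 152.]
scene board 0.8 [310. 262. 115. 123.] 7166 [646.   8. 104.] [500. -89.  69.] [754. 116. 149.]
side 500.9817926337347 [382.41001432 813.38533564 535.3678507 ]
side handle 0.81 [291. 233. 163.  60.] 4791 [628.  27. 111.] [493. -93.  70.] [760. 129. 149.]
side handle 0.16 [394. 210.  50.  29.] 1108 [ 460. -312.   15.] [ 405. -391.   -0.] [ 518. -255.   19.]
side stop 0.9 [214. 224.  53.  78.] 879 [733. 109. 147.] [682.  92.  51.] [798. 123. 213.]
side pawl_pivot 0.93 [290. 233. 162.  56.] 4761 [628.  27. 112.] [493. -91.  71.] [760. 129. 149.]
side stand 0.58 [274. 254. 191. 134.] 14130 [649.  63.  25.] [509. -87.   6.] [794. 150. 176.]
side board 0.96 [293. 231. 160.  58.] 4815 [629.  28. 111.] [493. -89.  70.] [760. 129. 149.]
```

Run:
```python
from h import *
for n in('scene','side'):
    z=np.load(n+'.npz');im,d=z['im'],z['d'];c=cam(n)
    hsv=cv2.cvtColor(im,cv2.COLOR_RGB2HSV)
    m=cv2.inRange(hsv,(22,120,90),(36,255,255))>0
    m[:,:]&=d>0
    k,l,s,ce=cv2.connectedComponentsWithStats(m.astype(np.uint8))
    for j in range(1,k):
        if s[j,4]<15:continue
        v,u=np.nonzero(l==j);p=pts(c,u,v,d[v,u]);print(n,'yellow',ce[j].round(),s[j],p.mean(0).round(1),p.min(0).round(),p.max(0).round())
        q=p[:,:2]-p[:,:2].mean(0);w=np.linalg.svd(q,full_matrices=False)[2][0];print(' dir deg',np.degrees(np.arctan2(w[1],w[0])))
a=cv2.resize(np.load('scene.npz')['im'][150:390,200:440],(560,560),interpolation=2)
b=cv2.resize(np.load('side.npz')['im'][130:370,150:470],(747,560),interpolation=2)
save('a.png',np.load('scene.npz')['im']);save('b.png',b);save('c.png',a)
```

```text
scene yellow [357. 215.] [351 211  14   8  45] [509.7  78.9 150.3] [502.  62. 147.] [516.  96. 154.]
 dir deg 77.8845368701136
side yellow [335. 124.] [332 122   8   4  20] [ 730.4 -869.4   52.3] [ 543. -942.   37.] [751.   8. 306.]
 dir deg 102.04495281835662
```

View pics/scene.png

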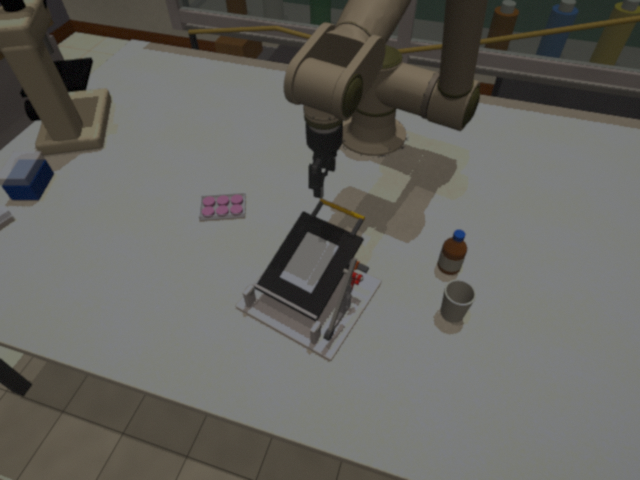

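View pics/b.png

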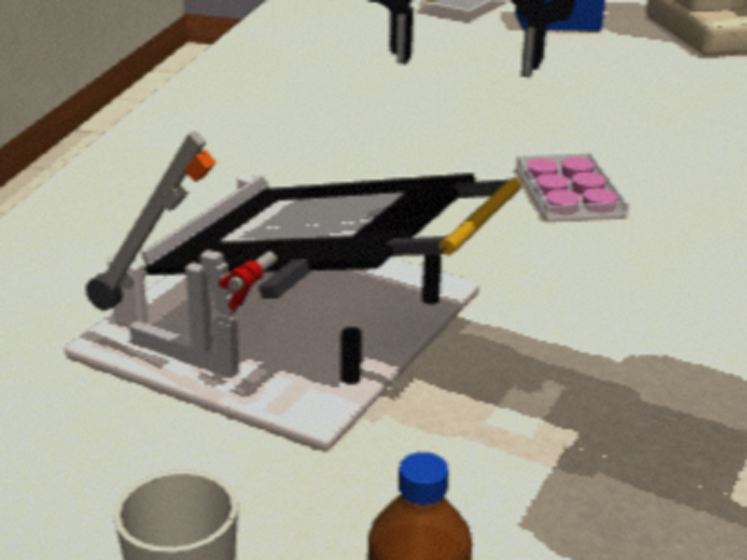

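The scene view shows the handle bar from (321,201) to (363,217), with the stand behind it and the bottle and beaker to the right. The side crop shows the bar at about full-frame (342,235)–(372,208), the red pawl in the ratchet, and the stop arm with its orange buffer at about (237,200).

```bash
cat >> h.py <<'E'
def bar(n,im,box):
    x0,y0,x1,y1=box;hsv=cv2.cvtColor(im,cv2.COLOR_RGB2HSV)
    m=np.zeros(im.shape[:2],np.uint8);m[y0:y1,x0:x1]=cv2.inRange(hsv,(15,110,50),(40,255,255))[y0:y1,x0:x1]
    k,l,s,_=cv2.connectedComponentsWithStats(m);j=1+np.argmax(s[1:,4]);v,u=np.nonzero(l==j)
    P=np.c_[u,v].astype(float);c=P.mean(0);w=np.linalg.svd(P-c,full_matrices=False)[2][0];t=(P-c)@w
    return len(u),c+w*t.min(),c+w*t.max()
def tri(c1,p1,c2,p2):
    M=[np.c_[c[3],c[4]] for c in(c1,c2)]
    q=[np.array([(p[0]-c[1])/c[0],(p[1]-c[2])/c[0]]) for c,p in((c1,p1),(c2,p2))]
    X=cv2.triangulatePoints(M[0],M[1],q[0],q[1]);return (X[:3]/X[3]).ravel()
E
python3 - <<'E'
from h import *
A=np.load('scene.npz');B=np.load('side.npz');ca,cb=cam('scene'),cam('side')
n1,a1,a2=bar('s',A['im'],(310,190,375,225));n2,b1,b2=bar('s',B['im'],(325,195,385,245))
print(n1,a1,a2,n2,b1,b2)
if a1[0]>a2[0]:a1,a2=a2,a1      # a1 = -y end
if b1[0]>b2[0]:b1,b2=b2,b1      # b1 = +y end
P=tri(ca,a1,cb,b2);Q=tri(ca,a2,cb,b1);print(P,Q,np.linalg.norm(P-Q),'yaw',np.degrees(np.arctan2(*(Q-P)[:2][::-1]))-90)
C=(P+Q)/2;a=np.arcsin((C[2]-60)/280);print('mid',C,'a',a)
# reproj check & base plate edges
print(proj(ca,C),proj(cb,C))
for c,pp in((ca,[(238,303),(336,351),(381,283)]),(cb,[(150+x/2.334,130+y/2.334) for x,y in((65,350),(328,447),(478,290))])):
    f,cx,cy,R,t=c;o=-R.T@t;W=[]
    for u,v in pp:
        r=R.T@np.array([(u-cx)/f,(v-cy)/f,1]);W.append(o+r*(8-o[2])/r[2])
    print(np.round(W,0).tolist())
# board plane
c=ca;r=spotter
for n,D,c in(('scene',A,ca),('side',B,cb)):
    r=spotter.regions_of
yaw=np.arctan2(*(Q-P)[:2][::-1])-np.pi/2;ex=np.array([np.cos(yaw),np.sin(yaw)])
H=C[:2]+ex*280*np.cos(a);print('hinge',H)
# orange buffer
hsv=cv2.cvtColor(B['im'],cv2.COLOR_RGB2HSV);m=cv2.inRange(hsv,(3,170,120),(14,255,255))[180:225,210:260]
v,u=np.nonzero(m);u=u+210;v=v+180;p=np.median(pts(cb,u,v,B['d'][v,u]),0);print('buf',len(u),p,'r',(p[:2]-H)@ex,'ang',np.arctan2(p[2]-60,-(p[:2]-H)@ex),np.hypot(p[2]-60,(p[:2]-H)@ex))
E
```

```text
200 [320.50621948 200.18257197] [363.87793298 218.29234252] 278 [371.7098704  206.69051696] [339.14378937 237.22008718]
[482.30708984 -22.25733186 146.76189373] [514.02116998  97.93497713 144.67455581] 124.32349334913738 yaw -14.781239853520148
mid [498.16412991  37.83882264 145.71822477] a 0.3111320364116329
[[341.81568026 209.05437575]] [[356.30585593 221.14306968]]
[[746.0, -148.0, 8.0], [796.0, 114.0, 8.0], [586.0, 168.0, 8.0]]
[[819.0, 107.0, 8.0], [578.0, 169.0, 8.0], [514.0, -83.0, 8.0]]
hinge [755.89950248 -30.16752758]
buf 37 [683.12616058 119.95043117 200.17195656] r -108.66452382031697 ang 0.9113469567568881 177.35883440871527
```

Request:
{"name": "step_arm", "arguments": {"plan": "2 -1.5 2.5 7.5 40; 3.9 -3 4.5 14.5 40; 3.9 -3 4.5 14.5 40; 3.9 -3 4.5 14.5 40; 3.9 -3 4.5 14.5 40", "grip_force": 25}}

```text
time_s: 1.1
eef_pos: [495.9, 38.5, 187.1]
ee_rot: [0.001, 0.79, 0.613, 0.001]
force: [0.4, 0.2, 0.4]
grip_width: 0.395
```

Run:
```python
from h import *
s=readout.sense();print(s['time_s'],s['eef_pos'],s['ee_rot'],s['force'],s['grip_width'])
im,d=cams.capture('wrist');c=cam('wrist');save('w1.png',im);np.savez('w1',im=im,d=d)
print(proj(c,[[498,38,146]]),-c[3].T@c[4])
hsv=cv2.cvtColor(im,cv2.COLOR_RGB2HSV);m=cv2.inRange(hsv,(18,110,50),(40,255,255))
k,l,st,_=cv2.connectedComponentsWithStats(m);j=1+np.argmax(st[1:,4]);m=(l==j)&(d>0);v,u=np.nonzero(m);p=pts(c,u,v,d[v,u])
print(st[j],p.mean(0),p.min(0),p.max(0));w=np.linalg.svd(p-p.mean(0),full_matrices=False)[2][0];print(np.degrees(np.arctan2(w[1],w[0])),np.median(p,0))
```

```text
1.1 [495.86655451  38.45345801 187.1326109 ] [7.12048551e-04 7.90397462e-01 6.12593662e-01 5.91349026e-04] [0.42254532 0.2069593  0.35298009] 0.3954114860593355
[[334.15498853 276.09559506]] [514.18188366 117.93184392 329.94308364]
[ 320  151   27  243 5632] [498.6815896   42.46642355 149.29269317] [477.62674072 -24.54005006 140.22248694] [516.30711399  95.80036312 152.51534317]
-103.85411158593666 [499.33673728  46.01582103 149.52925255]
```

View pics/w1.png

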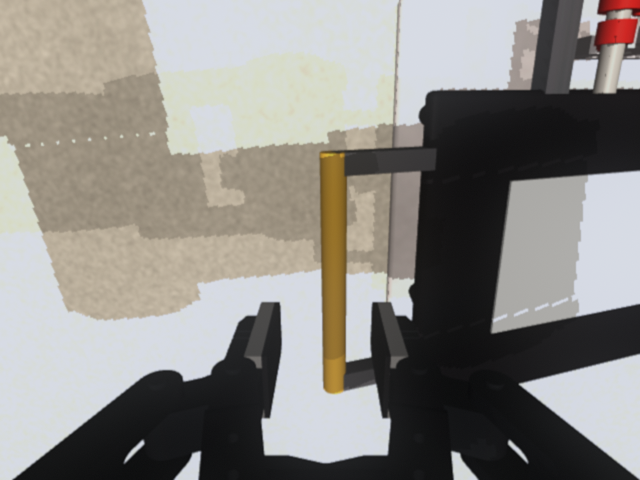

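Yellow bar at column 333, rows 151–394, parallel to the pads and lying between them. Descend and grip.

Request:
{"name": "step_arm", "arguments": {"plan": "0 0.2 2 0 40; 0 0.2 4 0 40; 0 0.2 5.6 0 40; 0 0.2 5.6 0 40; 0 0.2 5.6 0 0; 0 0.2 5.6 0 0; 0 0.2 5.6 0 0; 0 0.2 5.6 0 0; 0 0.2 5.6 0 0", "grip_force": 30}}

```text
time_s: 2.05
eef_pos: [499.7, 37.6, 132.0]
ee_rot: [0.003, 0.791, 0.612, 0.003]
force: [11.5, -2.0, -5.1]
grip_width: 0.13
```

Request:
{"name": "step_arm", "arguments": {"plan": "0 0.25 -0.3 0 0; 0 0.4 -0.7 0 0; 0 0.55 -1.06 0 0; 0 0.8 -1.7 0 0; 0 1.07 -2.36 0 0; 0 1.35 -3 0 0; 0 1.65 -3.64 0 0; 0 1.65 -3.64 0 0; 0 1.65 -3.64 0 0"}}

```text
time_s: 2.95
eef_pos: [512.6, 34.5, 166.7]
ee_rot: [-0.0, 0.791, 0.612, -0.0]
force: [-1.2, -1.7, -3.5]
grip_width: 0.122
```

Request:
{"name": "step_arm", "arguments": {"plan": "0 0.3 -0.62 0 0; 0 0.64 -1.24 0 0; 0 1 -1.85 0 0; 0 1.34 -2.45 0 0; 0 1.72 -3.05 0 0; 0 2.11 -3.63 0 0; 0 2.92 -4.76 0 0; 0 3.8 -5.85 0 0; 0 3.8 -5.85 0 0; 0 3.8 -5.85 0 0"}}

```text
time_s: 3.95
eef_pos: [548.6, 25.5, 226.8]
ee_rot: [-0.001, 0.791, 0.612, -0.001]
force: [-13.9, 3.0, 8.6]
grip_width: 0.123
```

Run:
```python
from h import *
s=readout.sense();print(s['time_s'],s['eef_pos'],s['force'])
im,d=cams.capture('side');save('s2.png',cv2.resize(im[90:330,160:480],(800,600),interpolation=2))
```

```text
3.95 [548.61224172  25.53469506 226.84197943] [-13.8966043    3.01442235   8.58891019]
```

View pics/s2.png

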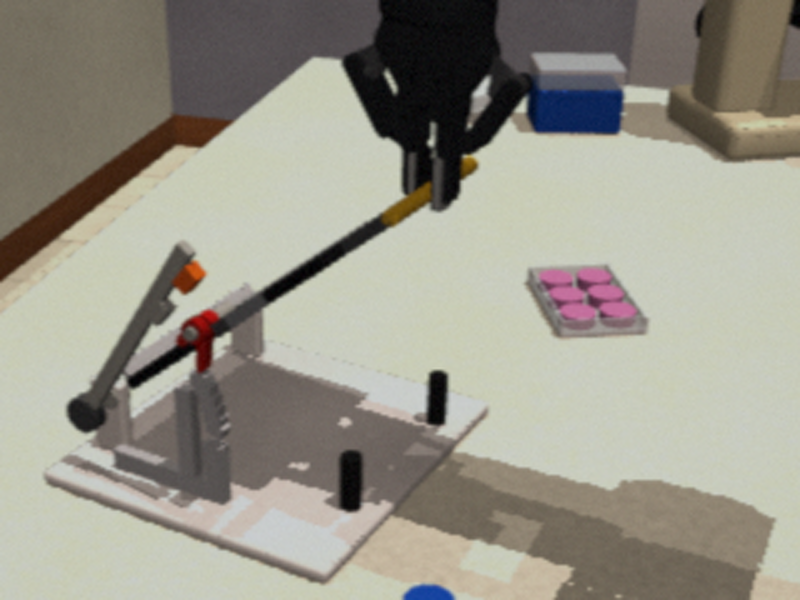

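The side view shows the board at about 0.69 rad, above the ratchet, with the pawl not yet thrown. The buffer is at (190,275) in the crop. The force is mostly radial, so I'll move the path outwards by 2.5 mm.

Request:
{"name": "step_arm", "arguments": {"plan": "0 -0.05 -0.3 0 0; 0 0.2 -0.6 0 0; 0 0.44 -0.91 0 0; 0 0.7 -1.2 0 0; 0 1 -1.53 0 0; 0 1 -1.53 0 0; 0 1 -1.53 0 0"}}

```text
time_s: 4.7
eef_pos: [559.8, 22.6, 240.8]
ee_rot: [-0.0, 0.791, 0.612, 0.0]
force: [2.8, 5.7, -5.4]
grip_width: 0.118
```

Request:
{"name": "step_arm", "arguments": {"plan": "0.05 0.2 -0.2 0 0; 0.1 0.4 -0.4 0 0; 0.1 0.58 -0.61 0 0; 0.1 0.58 -0.61 0 0; 0.1 0.58 -0.61 0 0"}}

```text
time_s: 5.2
eef_pos: [565.3, 21.5, 246.7]
ee_rot: [0.0, 0.791, 0.612, -0.0]
force: [-0.7, -1.6, -3.0]
grip_width: 0.12
```

```bash
cat > st.py <<'E'
from h import *
# track: angle, tangential/radial force; next arc shifts in tool y,z (cm)
ex=np.array([.968,-.25]);P0=np.array([499.7,37.6])
def st(das=()):
    s=readout.sense();p=s['eef_pos'];F=s['force'];x=(p[:2]-P0)@ex;fx=F[:2]@ex
    a=np.arctan2(p[2]-49.7,267-x);R=np.hypot(p[2]-49.7,267-x)
    print('t %.2f a %.4f R %.1f Ft %.2f Frad %.2f Fside %.2f'%(s['time_s'],a,R,fx*np.sin(a)+F[2]*np.cos(a),-fx*np.cos(a)+F[2]*np.sin(a),F[:2]@np.array([.25,.968])))
    for d in das:print(' to %.3f: y %.2f z %.2f'%(a+d,28*(np.cos(a)-np.cos(a+d)),-28*(np.sin(a+d)-np.sin(a))))
if __name__=='__main__':st([.015,.03,.05])
E
python3 st.py
python3 - <<'E'
from h import *
im,d=cams.capture('side');save('s3.png',cv2.resize(im[130:290,180:340],(600,600),interpolation=2))
E
```

```text
t 5.20 a 0.7791 R 280.4 Ft -2.29 Frad -1.89 Fside -1.76
 to 0.794: y 0.30 z -0.30
 to 0.809: y 0.60 z -0.59
 to 0.829: y 1.01 z -0.97
```

View pics/s3.png

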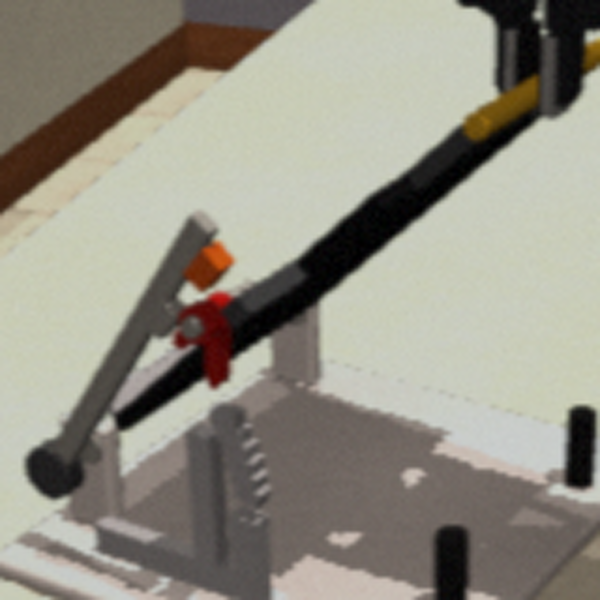

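The board at 0.78 rad is close to the buffer (210,265 in the crop), with a visible gap. The pawl is just starting to near the arm's cam. Next come small steps with a force check each time.

Request:
{"name": "step_arm", "arguments": {"plan": "0 0.15 -0.15 0 0; 0 0.3 -0.3 0 0; 0 0.3 -0.3 0 0"}}

```text
time_s: 5.55
eef_pos: [568.3, 20.8, 249.8]
ee_rot: [0.0, 0.791, 0.612, -0.0]
force: [-2.1, -3.6, -4.3]
grip_width: 0.123
```

```bash
python3 st.py
```

```text
t 5.55 a 0.7945 R 280.4 Ft -3.81 Frad -2.30 Fside -4.00
 to 0.810: y 0.30 z -0.29
 to 0.825: y 0.61 z -0.58
 to 0.845: y 1.02 z -0.96
```

Request:
{"name": "step_arm", "arguments": {"plan": "0 0.15 -0.15 0 0; 0 0.3 -0.3 0 0; 0 0.3 -0.3 0 0"}}

```text
time_s: 5.85
eef_pos: [571.2, 20.1, 252.8]
ee_rot: [0.0, 0.791, 0.612, -0.0]
force: [-2.6, -4.5, -2.1]
grip_width: 0.122
```

```bash
python3 st.py
```

```text
t 5.85 a 0.8100 R 280.5 Ft -2.43 Frad -0.52 Fside -5.02
 to 0.825: y 0.31 z -0.29
 to 0.840: y 0.62 z -0.57
 to 0.860: y 1.04 z -0.94
```

Request:
{"name": "step_arm", "arguments": {"plan": "-0.05 0.15 -0.15 0 0; -0.05 0.31 -0.29 0 0; -0.05 0.31 -0.29 0 0"}}

```text
time_s: 6.15
eef_pos: [573.9, 19.3, 255.5]
ee_rot: [-0.0, 0.791, 0.612, 0.0]
force: [-3.2, -1.5, -3.0]
grip_width: 0.128
```

```bash
python3 st.py
```

```text
t 6.15 a 0.8238 R 280.5 Ft -4.05 Frad -0.40 Fside -2.20
 to 0.839: y 0.31 z -0.28
 to 0.854: y 0.62 z -0.56
 to 0.874: y 1.05 z -0.93
```

Request:
{"name": "step_arm", "arguments": {"plan": "0 0.15 -0.15 0 0; 0 0.31 -0.28 0 0; 0 0.31 -0.28 0 0"}}

```text
time_s: 6.45
eef_pos: [577.1, 18.5, 258.6]
ee_rot: [-0.0, 0.791, 0.612, 0.0]
force: [-4.0, 0.2, -2.4]
grip_width: 0.125
```

```bash
python3 st.py
```

```text
t 6.45 a 0.8400 R 280.6 Ft -4.54 Frad 0.80 Fside -0.75
 to 0.855: y 0.31 z -0.28
 to 0.870: y 0.63 z -0.55
 to 0.890: y 1.07 z -0.91
```

Request:
{"name": "step_arm", "arguments": {"plan": "0 0.15 -0.14 0 0; 0 0.3 -0.27 0 0; 0 0.3 -0.27 0 0; 0 0.3 -0.27 0 0"}}

```text
time_s: 6.85
eef_pos: [579.7, 17.9, 261.1]
ee_rot: [-0.0, 0.791, 0.612, -0.0]
force: [-5.2, 1.5, -2.8]
grip_width: 0.123
```

```bash
python3 st.py
python3 - <<'E'
from h import *
im,d=cams.capture('side');save('s4.png',cv2.resize(im[130:290,180:340],(600,600),interpolation=2))
E
```

```text
t 6.85 a 0.8530 R 280.7 Ft -5.95 Frad 1.47 Fside 0.17
 to 0.868: y 0.32 z -0.27
 to 0.883: y 0.64 z -0.54
 to 0.903: y 1.08 z -0.89
```

View pics/s4.png

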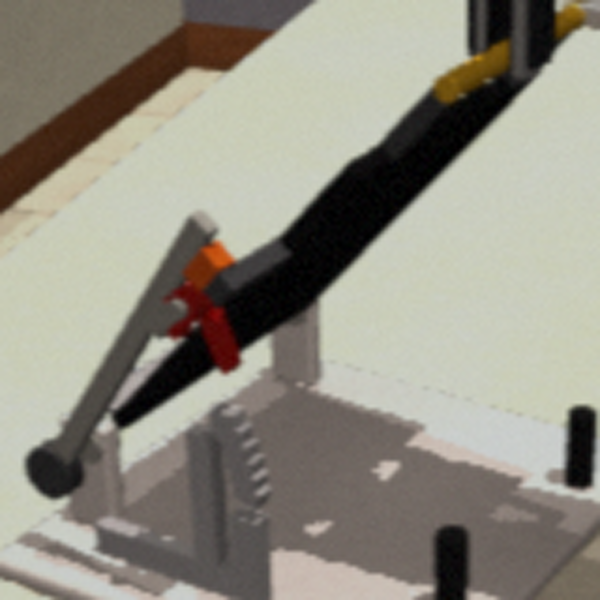

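The lug at (230,275 in the crop) is almost at the orange buffer and the pawl is swinging out. I'll use finer steps now.

Request:
{"name": "step_arm", "arguments": {"plan": "0 0.07 -0.07 0 0; 0 0.14 -0.12 0 0; 0 0.14 -0.12 0 0; 0 0.14 -0.12 0 0"}}

```text
time_s: 7.3
eef_pos: [580.6, 17.6, 261.9]
ee_rot: [-0.001, 0.791, 0.612, -0.001]
force: [-7.5, 2.0, -4.1]
grip_width: 0.128
```

```bash
python3 st.py
```

```text
t 7.30 a 0.8572 R 280.7 Ft -8.53 Frad 1.97 Fside 0.02
 to 0.872: y 0.32 z -0.27
 to 0.887: y 0.64 z -0.54
 to 0.907: y 1.08 z -0.89
```

Request:
{"name": "step_arm", "arguments": {"plan": "0 0.05 -0.05 0 0; 0 0.12 -0.1 0 0; 0 0.12 -0.1 0 0; 0 0.12 -0.1 0 0"}}

```text
time_s: 7.7
eef_pos: [581.3, 17.5, 262.5]
ee_rot: [-0.002, 0.791, 0.612, -0.001]
force: [-10.2, 1.4, -4.8]
grip_width: 0.125
```

```bash
python3 st.py
python3 - <<'E'
from h import *
im,d=cams.capture('side');save('s5.png',cv2.resize(im[180:240,210:290],(800,600),interpolation=2))
E
```

```text
t 7.70 a 0.8608 R 280.7 Ft -10.90 Frad 3.05 Fside -1.25
 to 0.876: y 0.32 z -0.27
 to 0.891: y 0.65 z -0.54
 to 0.911: y 1.08 z -0.89
```

View pics/s5.png

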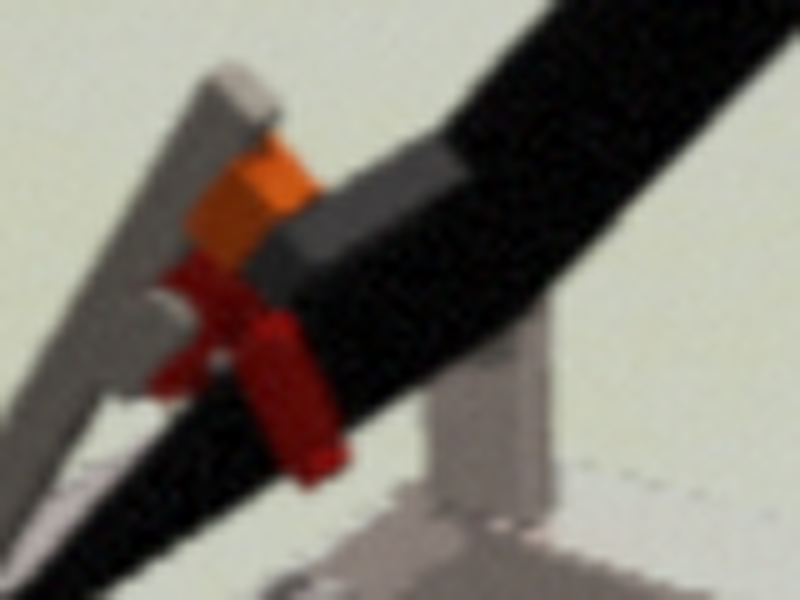

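The lug is pressed lightly on the buffer at (290,220 in the crop) and the pawl is folded back along the board edge. The last two slopes, about 2.2–2.6 N/mm, confirm the buffer, at about +7 N over the lifting force. Now to ease the board down.

```bash
python3 -c "
import numpy as np
def T(a0,L):
    print(a0,'; '.join('0 %.2f %.2f 0 0'%(28*(np.cos(a0)-np.cos(a)),-28*(np.sin(a)-np.sin(a0))) for a in L))
T(.868,np.r_[.86,.845,np.arange(.82,.64,-.025)])
T(.645,np.arange(.62,.39,-.025));T(.395,np.arange(.37,.14,-.025));T(.145,np.arange(.125,-.01,-.02))"
```

```text
0.868 0 -0.17 0.15 0 0; 0 -0.49 0.42 0 0; 0 -1.00 0.89 0 0; 0 -1.51 1.38 0 0; 0 -2.00 1.87 0 0; 0 -2.48 2.38 0 0; 0 -2.95 2.90 0 0; 0 -3.41 3.43 0 0; 0 -3.85 3.98 0 0; 0 -4.28 4.53 0 0
0.645 0 -0.41 0.56 0 0; 0 -0.81 1.14 0 0; 0 -1.20 1.72 0 0; 0 -1.57 2.32 0 0; 0 -1.92 2.92 0 0; 0 -2.26 3.53 0 0; 0 -2.59 4.15 0 0; 0 -2.90 4.78 0 0; 0 -3.19 5.42 0 0; 0 -3.47 6.06 0 0
0.395 0 -0.26 0.65 0 0; 0 -0.51 1.31 0 0; 0 -0.73 1.97 0 0; 0 -0.95 2.63 0 0; 0 -1.14 3.31 0 0; 0 -1.32 3.98 0 0; 0 -1.48 4.66 0 0; 0 -1.63 5.35 0 0; 0 -1.75 6.04 0 0; 0 -1.86 6.73 0 0
0.145 0 -0.08 0.55 0 0; 0 -0.14 1.11 0 0; 0 -0.19 1.67 0 0; 0 -0.23 2.23 0 0; 0 -0.27 2.79 0 0; 0 -0.29 3.35 0 0; 0 -0.29 3.91 0 0
```

Request:
{"name": "step_arm", "arguments": {"plan": "0 -0.17 0.15 0 0; 0 -0.5 0.42 0 0; 0 -1 0.89 0 0; 0 -1.5 1.38 0 0; 0 -2 1.87 0 0; 0 -2.48 2.38 0 0; 0 -2.95 2.9 0 0; 0 -3.41 3.43 0 0; 0 -3.85 3.98 0 0; 0 -4.28 4.53 0 0"}}

```text
time_s: 8.75
eef_pos: [540.5, 27.6, 217.4]
ee_rot: [-0.0, 0.791, 0.612, -0.0]
force: [-0.3, -1.3, -1.9]
grip_width: 0.124
```

```bash
python3 st.py
```

```text
t 8.75 a 0.6403 R 280.6 Ft -1.50 Frad -1.16 Fside -1.33
 to 0.655: y 0.25 z -0.33
 to 0.670: y 0.51 z -0.67
 to 0.690: y 0.86 z -1.10
```

Passed the top notch freely. Continuing.

Request:
{"name": "step_arm", "arguments": {"plan": "0 -0.41 0.56 0 0; 0 -0.81 1.14 0 0; 0 -1.2 1.72 0 0; 0 -1.57 2.32 0 0; 0 -1.92 2.92 0 0; 0 -2.26 3.53 0 0; 0 -2.59 4.15 0 0; 0 -2.9 4.78 0 0; 0 -3.19 5.42 0 0; 0 -3.47 6.06 0 0"}}

```text
time_s: 9.75
eef_pos: [507.1, 36.1, 156.7]
ee_rot: [0.0, 0.791, 0.612, -0.0]
force: [-3.6, -5.0, -2.0]
grip_width: 0.121
```

```bash
python3 st.py
```

```text
t 9.75 a 0.3912 R 280.7 Ft -2.72 Frad 1.30 Fside -5.74
 to 0.406: y 0.16 z -0.39
 to 0.421: y 0.33 z -0.77
 to 0.441: y 0.57 z -1.28
```

Request:
{"name": "step_arm", "arguments": {"plan": "0 -0.26 0.65 0 0; 0 -0.51 1.31 0 0; 0 -0.73 1.97 0 0; 0 -0.95 2.63 0 0; 0 -1.14 3.31 0 0; 0 -1.32 3.98 0 0; 0 -1.48 4.66 0 0; 0 -1.63 5.35 0 0; 0 -1.75 6.04 0 0; 0 -1.86 6.73 0 0"}}

```text
time_s: 10.75
eef_pos: [489.5, 40.5, 89.5]
ee_rot: [0.001, 0.791, 0.612, 0.0]
force: [-1.1, -6.7, -2.4]
grip_width: 0.125
```

```bash
python3 st.py
```

```text
t 10.75 a 0.1425 R 280.5 Ft -2.25 Frad -0.94 Fside -6.72
 to 0.157: y 0.06 z -0.42
 to 0.172: y 0.13 z -0.83
 to 0.192: y 0.23 z -1.38
```

Request:
{"name": "step_arm", "arguments": {"plan": "-0.05 -0.08 0.55 0 0; -0.05 -0.14 1.11 0 0; -0.05 -0.19 1.67 0 0; -0.05 -0.23 2.23 0 0; -0.05 -0.26 2.7 0 0; -0.05 -0.28 3 0 0; -0.05 -0.29 3.2 0 0; -0.05 -0.29 3.4 0 0; -0.05 -0.29 3.4 0 0"}}

```text
time_s: 11.65
eef_pos: [487.2, 41.0, 55.9]
ee_rot: [0.001, 0.791, 0.612, 0.001]
force: [1.9, -5.9, -2.7]
grip_width: 0.12
```

```bash
python3 st.py
```

```text
t 11.65 a 0.0221 R 280.1 Ft -2.60 Frad -3.41 Fside -5.26
 to 0.037: y 0.01 z -0.42
 to 0.052: y 0.03 z -0.84
 to 0.072: y 0.07 z -1.40
```

Request:
{"name": "step_arm", "arguments": {"plan": "0 0 0.15 0 0; 0 0 0.3 0 0; 0 0 0.45 0 0; 0 0 0.6 0 0; 0 0 0.6 0 0; 0 0 0.6 0 0"}}

```text
time_s: 12.25
eef_pos: [487.4, 41.3, 52.7]
ee_rot: [0.001, 0.791, 0.612, 0.001]
force: [-10.2, -2.7, 32.5]
grip_width: 0.125
```

```bash
python3 st.py
```

```text
t 12.25 a 0.0109 R 279.9 Ft 32.35 Frad 9.55 Fside -5.21
 to 0.026: y 0.01 z -0.42
 to 0.041: y 0.02 z -0.84
 to 0.061: y 0.05 z -1.40
```

The board rests on its rests, with 32 N up on the tool. I'll relax that push, then open and withdraw straight up.

Request:
{"name": "step_arm", "arguments": {"plan": "0 0 -0.15 0 0; 0 -0.05 -0.25 0 0; 0 -0.05 -0.25 0 0; 0 -0.05 -0.25 0 0"}}

```text
time_s: 12.65
eef_pos: [487.2, 41.3, 53.1]
ee_rot: [0.001, 0.791, 0.612, 0.001]
force: [4.7, -4.0, 2.2]
grip_width: 0.125
```

```bash
python3 st.py
```

```text
t 12.65 a 0.0120 R 280.1 Ft 2.31 Frad -5.51 Fside -2.74
 to 0.027: y 0.01 z -0.42
 to 0.042: y 0.02 z -0.84
 to 0.062: y 0.05 z -1.40
```

Request:
{"name": "step_arm", "arguments": {"plan": "0 0 0 0 36; 0 0 0 0 36; 0 0 0 0 36; 0 0 0 0 36; 0 0 0 0 36"}}

```text
time_s: 13.15
eef_pos: [485.8, 41.4, 52.4]
ee_rot: [-0.0, 0.791, 0.612, -0.0]
force: [-0.1, -0.3, 0.3]
grip_width: 0.355
```

Request:
{"name": "step_arm", "arguments": {"plan": "0 0 -1 0 36; 0 0 -3 0 36; 0 0 -6 0 36; 0 0 -10 0 36; 0 0 -14 0 36; 0 0 -16 0 36; 0 0 -16 0 36"}}

```text
time_s: 13.85
eef_pos: [487.0, 41.3, 216.0]
ee_rot: [0.002, 0.791, 0.612, 0.002]
force: [0.1, -0.5, 0.3]
grip_width: 0.356
```

```bash
python3 st.py
python3 - <<'E'
from h import *
s=readout.sense();print(s['force'],s['grip_width'])
ca,cb=cam('scene'),cam('side')
A,_=cams.capture('scene');B,_=cams.capture('side')
save('s6.png',cv2.resize(B[60:360,120:520],(800,600),interpolation=2))
n1,a1,a2=bar('s',A,(300,170,375,250));n2,b1,b2=bar('s',B,(320,200,400,290))
if a1[0]>a2[0]:a1,a2=a2,a1
if b1[0]>b2[0]:b1,b2=b2,b1
print(n1,n2,tri(ca,a1,cb,b2),tri(ca,a2,cb,b1))
A0,B0=np.load('scene.npz')['im'],np.load('side.npz')['im']
for nm,x0,y0,x1,y1 in(('plate',195,190,250,222),('bottle',435,228,470,275),('beaker',438,280,476,324)):
    print(nm,np.abs(A[y0:y1,x0:x1].astype(int)-A0[y0:y1,x0:x1]).mean().round(1))
E
```

```text
t 13.85 a 0.5355 R 325.8 Ft 0.38 Frad -0.02 Fside -0.51
 to 0.550: y 0.22 z -0.36
 to 0.565: y 0.44 z -0.72
 to 0.585: y 0.74 z -1.19
[ 0.07589698 -0.54466225  0.3177972 ] 0.3557328687809995
172 279 [470.45486006 -18.38151121  63.353097  ] [501.33540034 100.10033048  59.60961807]
plate 2.1
bottle 2.0
beaker 1.9
```

View pics/s6.png

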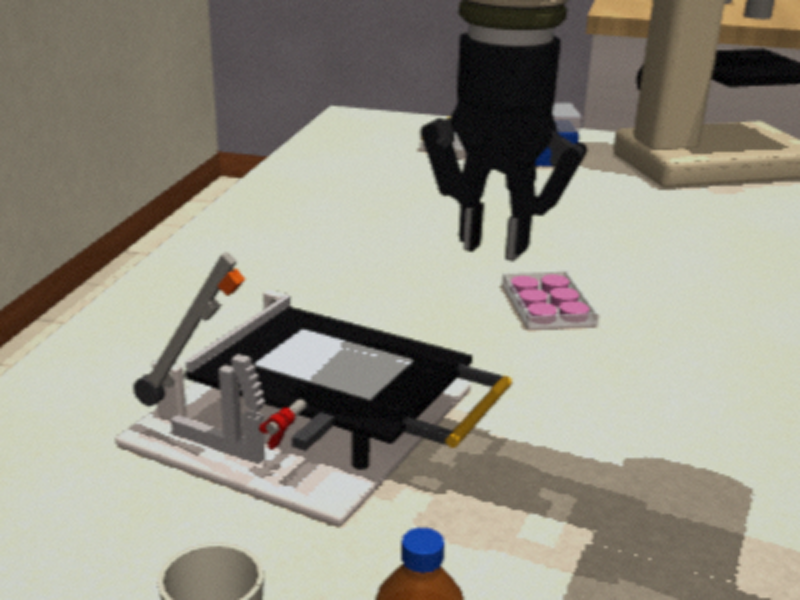

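The board is flat on its rests with the bar at z≈61 mm (expected 60). The gripper is clear at (500,200 in the crop) and the plate, bottle and beaker are unmoved.

```bash
python3 -c "
from rig import workorder
print(workorder.finish_job())"
```

```text
the job is handed in; nothing more can be done
None
```

I lifted the board by the yellow handle from about 0.31 rad, through its remaining notches, to the sprung stop at about 0.86 rad. I then lowered it flat under grip, released the handle and backed the gripper off upwards. The job was handed in at about 14 s; no verdict is reported.

- **Stop:** The force rose by about 2.2–2.6 N per mm at the end, which matches the buffer. I stopped about 7 N above the lifting force, where the limit is about 15 N. The side picture showed the lug on the buffer and the pawl turned out.
- **Lowering:** The board passed every notch without catching. At touchdown I pressed about 32 N on the rests for a moment, more than intended, and relaxed it to about 2 N before opening the gripper.
- **Last checks:** The bar sits at 61 mm, against 60 mm expected for flat. The tool force is near 0 with the gripper clear. The plate, bottle and beaker look unchanged from the first picture.
- **Disagreements:**
  - My first camera fit put the bar about 2 mm from where the grip found it.
  - The lifting path was briefly about 2.5 mm off radially (about 16 N sideways strain) until I corrected it.

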